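# Unload the dosing piston, then draw it to the fill band and hold it

## Robot

A 6-joint arm with a two-finger parallel gripper is mounted at the origin on a cart in front of the work surface, level with it; the furniture and walls round the work are solid. World frame = base frame: x ahead of the robot, y to its left, z up, the work surface at z = 0. Lengths are in mm, angles in degrees, forces in N, time in s.
With the tool pointing down it reaches from about 350 to 850 mm from the base axis. Payload 8.1 kg.
Tool frame: the origin (TCP) lies at the very end of the fingers, on their centre line; the grasp point (between the pads) lies 19 mm behind it; z points along the fingers, y is the line along which they close (so a half turn about z gives the same grasp; the last joint's range is limited). The gripper opens to 85 mm and grips with 20 to 120 N. Pads are 22 mm wide; open, the fingers measure 114 mm over their backs; the gripper's body (76 mm by 85 mm) begins 54 mm behind the grasp point. The pads swing forward as they close: fully open they stand 13 mm farther back than shut.
Start: joints at [64.492, 7.471, 85.268, -0, 87.261, -4.893], TCP at [211.231, 561.593, 231.292] pointing down, gripper open.
Joint ranges: [-169.43, 169.43], [-51.17, 129.36], [1.28, 143.12], [-76.62, 256.62], [0, 156.53], [-152.29, 152.29]. Speed limits (degrees/s): [136.94, 136.94, 159.86, 180, 180, 180].

## Interface

Orientations are given as [roll, pitch, yaw] about the fixed x, y, z axes, in that order (R = Rz(yaw) Ry(pitch) Rx(roll)).
In Python, from bench import sense, eyes, job, models gives the robot as it stands. The module is installed in compiled form; this text tells all that it offers.
- The arm moves only by the tool apply_moves, never from a script. Its argument "rows" is a list of rows, each a list of 6 numbers: the shift along the tool's x, y, z in mm, then the turn, a rotation vector about the tool's x, y, z in rad. In form: [[dx, dy, dz, rx, ry, rz], ...]. A call has exactly 5 rows; each row shifts and turns the commanded pose from where the row before left it, along the tool's axes as they then stand; what a row does not reach is not made up. A row lasts 1/8 s, in which the tool goes at most 62.5 mm and 10.7 degrees, less where a joint would pass 70% of its speed; a pose out of reach is approached as far as the arm can. A call is refused whole if a number of a shift passes 62.5 or a number of a turn 0.188, either way. A call with a gripper value outside its range is refused whole. "fingers" is the finger opening in mm, from 0 to 85.4, set as the call begins (left out, the last holds). The fingers move at their own pace and stop on an object; "grip_force" is the grip in N (left out, the last holds). Time passes only in rows, so rows that do not move let the fingers close, or fill a call up. It gives the time, the measured TCP pose, the force, the opening and the grip force at its end, in the units of the state.
- sense(): the state, without advancing time (a new reading comes with each control period).
- eyes.snapshot(name): name is "side" or "top"; returns (picture, depth): 384x512x3 uint8, red, green, blue; 384x512 float32, mm along the optical axis (not along the pixel's ray), 0 where there is no reading.
- eyes.get_calibration(name): a dict with "intrinsics" (3x3 intrinsics, pixels), "D" ([k1, k2, p1, p2, k3] as OpenCV has them; the pictures are not rectified), "R" (3x3) and "t" (3): a world point X has camera coordinates R X + t. Camera axes: x right, y down, z forward; pixel columns grow to the right and rows downward; lengths in mm; the calibration is good to about 2 mm. A picture is of the moment at which its call begins. get_calibration takes no time and is no camera call.
- job.hand_in(): hands the job in; it is judged then, once.
Trained networks look in the newest picture that a camera, given by its name, has taken for a name from the list of things; names that differ only in an ending like _2 or _b are one class to them, and where a whole thing is asked for, a point or a joint stands for the part that bears it (a point fixed in the world has none). Each returns a list of dicts, best first, with "confidence" (0 to 1); they miss things now and then, are a little off and sometimes report something else, mostly with a low value. They report only what shows in the picture. A call takes as long as a camera call. They do not tell look-alikes from the thing itself.
- models.boxes_of(name, camera): "xyz" ([x, y, z] in mm, in world coordinates, good to about 4 mm: the middle of the surface that is visible of it).
- models.cut_out(name, camera): "pixels" (384x512 bool, what is visible of it).
- models.place_of(name, camera): "xyz" ([x, y, z] in mm, in world coordinates, good to about 4 mm: a listed point, or the origin of a listed thing).
The state is a dict: "time": time; "joint_pos": joint angles; "qd": joint speeds; "joint_efforts": joint torques, N m; "tool_pos": TCP position; "tcp_rot": TCP orientation; "ft_force": force on the tool from outside, world axes, zero at the start; "wrist_torque": the same for the moment, N m; "finger_gap": finger opening in mm; "grip_force": force on a finger pad.
Only numpy, scipy, OpenCV 4.12 (cv2) and the standard library are available. Lean on these libraries where they do the work, as an engineer would, in place of code of your own. Each camera call takes 0.05 s, during which the arm holds its last target. There are 200 camera calls.

## Task

Take the red-ringed weight off the top of the dosing piston and set it down, without dropping it, flat in the slot of its own red-marked wooden stand. Then draw the piston straight up out of its cylinder, without forcing it sideways in the bore, until the whole green band on the rod shows above the cylinder's mouth but none of the red band below it, and finish while still gripping it there, motionless. The cylinder must stay standing flat on the table where it is, neither lifted nor dragged along, and the blue weight, the vial and the two small cups are to be left alone.

Things in the scene. Friction and masses are not known exactly. Their poses are not given: they have to be found in the camera images.
- cylinder: Dosing cylinder: bright steel block 60 x 60 x 90 mm high on a dark base plate 110 x 110 x 12 mm (102 mm in all), 2.6 kg, loose on the table; it lifts, tips or slides if the piston jams or is pulled askew. A vertical blind bore, 21.5 mm wide, 90 mm deep, opens in the middle of its top. Brass hose stub low on its +x side. Origin: centre of its underside, z up.
- cylinder_mouth (a point): Centre of the bore's mouth, on the top face of the cylinder (102 mm above its origin); z up along the bore.
- piston: Loose piston seated on the bore's floor (12 mm above the cylinder's origin), about 0.22 kg, 128 mm long: steel rod, 20 mm diameter, with a black flat-topped round head, 40 mm diameter, 16 mm thick. 22 mm of rod shows while seated. Origin: centre of its foot, z up. Up from the foot: red band 14 to 32 mm, green band 46 to 60 mm, both in the bore while seated. Let go, it falls back.
- piston_head (a point): Centre of the piston's black head, where to grip it; 120 mm above its foot, 8 mm below its flat top. It is 30 mm above cylinder_mouth when seated and 74 to 88 mm above it when all the green band but no red shows: a draw of 44 to 58 mm (middle 51), with about 39 mm of rod left in the bore. Only weight and rubbing resist the pull.
- red_weight: Brass disc weight, 48 mm in diameter, 26 mm thick, with a red ring round it and a red round grip knob on top (22 mm in diameter, 30 mm tall; 56 mm in all), about 0.35 kg. Origin: centre of its underside, z up. It starts resting loose on the piston's flat head, about 140 mm above the table.
- blue_weight: The same weight with blue ring and knob, already in its own blue stand; leave it there. Origin: centre of its underside.
- red_stand_floor (a point): Centre of the slot floor of the red stand; z up. The stand is a fixed plywood block 80 x 80 x 16 mm with red edging, a red label on its front and a red slot floor. The slot is round, 57 mm wide, 10 mm deep, its floor 6 mm above the table. The three stands stand in any order.
- blue_stand_floor (a point): The same on the blue stand, which holds the blue weight.
- yellow_stand_floor (a point): The same on the yellow stand, which is empty and stays empty.
- gold_vial: Small clear vial of gold pigment with a white cap, 31 x 31 x 62 mm, loose bystander. Origin: centre of its underside.
- grey_cup: Small clear cup with a grey filling, 51 x 50 x 34 mm, loose bystander. Origin: centre of its underside.
- amber_cup: Small clear cup with an amber filling, 58 x 59 x 38 mm, loose bystander. Origin: centre of its underside.
Not all that is in view belongs to the job. Leave any yellow look-alike of the piston alone.

How it is judged (in metres and radians):
On the way:
1. The red weight lies flat in the red stand's slot, let go, with the piston still down in the cylinder (horizontal distance between red_weight and red_stand_floor below 0.008 m and z of red_weight in the frame of red_stand_floor below 0.003 m and angle between red_weight's own z axis and vertical below 0.08 rad and contact force between the fingers and red_weight below 0.1 N and z of piston_head in the frame of cylinder_mouth below 0.04 m), for 0.2 s.
At the end, for the whole second after the job is handed in: Both weights flat in their own slots (8 mm of centre, 3 mm of floor), red one let go. Fingers hold the piston still, head centre 73 to 89 mm above the mouth, in line with the bore (0.09 rad), pressing on it under 15 N. Cylinder flat, within 15 mm of its start (horizontal distance between red_weight and red_stand_floor below 0.008 m and z of red_weight in the frame of red_stand_floor below 0.003 m and angle between each of red_weight, blue_weight's own z axis and vertical below 0.08 rad and horizontal distance between blue_weight and blue_stand_floor below 0.008 m and z of blue_weight in the frame of blue_stand_floor below 0.003 m and contact force between the fingers and red_weight below 0.1 N and z of piston_head in the frame of cylinder_mouth between 0.073 and 0.089 m and horizontal distance between piston and cylinder below 0.006 m and angle between the z axis of piston and the z axis of cylinder, either way round below 0.09 rad and contact force between the fingers and piston above 2 N and contact force between piston and cylinder below 15 N and linear speed of piston below 0.02 m/s and height (world z) of cylinder below 0.004 m and angle between cylinder's own z axis and vertical below 0.05 rad and distance of cylinder from where it was at the start of the episode below 0.015 m); the arm keeps its last pose, push and grip.
It fails at once if The red weight is dropped or thrown (over 0.5 m/s while no finger holds it) (contact force between the fingers and red_weight below 0.05 N and linear speed of red_weight above 0.5 m/s).
It fails at once if The piston comes right out of the bore (head over 115 mm above the mouth) (z of piston_head in the frame of cylinder_mouth above 0.115 m).
It fails at once if The cylinder is lifted by 8 mm, tipped by 0.12 rad or moved by 15 mm (height (world z) of cylinder above 0.008 m or angle between cylinder's own z axis and vertical above 0.12 rad or distance of cylinder from where it was at the start of the episode above 0.015 m).
It fails at once if The blue weight is taken or knocked out of its slot (moved by over 12 mm) (distance of blue_weight from where it was at the start of the episode above 0.012 m).
It fails at once if The vial or a small cup is moved by over 25 mm or tipped over (distance of any of gold_vial, grey_cup, amber_cup from where it was at the start of the episode above 0.025 m or angle between any of gold_vial, grey_cup, amber_cup's own z axis and vertical above 0.5 rad).
It also fails if it takes over 54 s, if anything falls off the work surface, if the arm or the gripper's body presses on something with over 40 N, if the wrist force passes 120 N, or if a joint passes its speed limit or range.

## Working session

There is one attempt and no reset: what is moved stays moved. The work goes in short steps, Python scripts to look and compute and a tool call to move; the robot and the scene stay as the last step left them, time stands still between calls to the robot, and variables do not carry over. Pictures are saved under pics/ and viewed, at most 10 in all, crops included, and the job is handed in when it is done.

Besides the shell and the picture viewer there is one more tool, called as name([rows], argument=value, ...), one row to a line, values as JSON. apply_moves: Moves the arm, as the interface text tells. Its arguments: {"type":"object","properties":{"rows":{"type":"array"},"fingers":{"type":"number"},"grip_force":{"type":"number"}},"required":["rows"]}

```bash
mkdir -p pics
python3 - <<'E'
from bench import sense, eyes, models
import cv2
s=sense(); print(s)
for c in ("side","top"):
    p,d=eyes.snapshot(c); cv2.imwrite(f"pics/{c}0.png",p[:,:,::-1])
    for n in ("red_weight","piston_head","cylinder_mouth","red_stand_floor","blue_weight","yellow_stand_floor","gold_vial","grey_cup","amber_cup"):
        print(c,n,[( [round(float(v)) for v in r["xyz"]],round(r["confidence"],2)) for r in models.place_of(n,c)[:3]])
E
```

```text
{'time': 0.0, 'joint_pos': array([ 6.44928514e+01,  7.51713390e+00,  8.53285787e+01,  1.40755514e-03,
        8.72613012e+01, -4.89172522e+00]), 'qd': array([ 0.00814131,  0.01695753, -0.01870285, -0.02394214,  0.00434152,
        0.16013328]), 'joint_efforts': array([ 3.02350876e-03, -5.69414341e+01, -5.00545835e+01,  2.69063403e-04,
        1.44531287e-02, -5.25624625e-05]), 'tool_pos': array([210.97861523, 561.10197337, 230.23002481]), 'tcp_rot': array([-1.79893496e+02, -1.05260875e-02,  1.59384498e+02]), 'ft_force': array([-0.77543283,  0.3499755 ,  0.65004959]), 'wrist_torque': array([ 0.01958496, -0.01614337, -0.06329882]), 'grip_force': 0.0, 'finger_gap': 85.52703331147488}
side red_weight [([558, 154, 140], 0.78)]
side piston_head [([596, -41, 114], 0.58), ([561, 156, 135], 0.53)]
side cylinder_mouth [([559, 153, 101], 0.85)]
side red_stand_floor [([516, -344, 8], 0.64)]
side blue_weight [([435, -204, 11], 0.65)]
side yellow_stand_floor [([484, -60, 6], 0.7)]
side gold_vial [([718, 4, 0], 0.59)]
side grey_cup [([671, -81, -1], 0.81), ([560, 157, 0], 0.71)]
side amber_cup [([640, -214, -5], 0.49)]
top red_weight [([555, 149, 140], 0.76)]
top piston_head [([599, -41, 121], 0.74)]
top cylinder_mouth [([560, 157, 100], 0.61), ([514, -351, 7], 0.43)]
top red_stand_floor [([514, -351, 8], 0.61)]
top blue_weight []
top yellow_stand_floor [([487, -60, 3], 0.88), ([721, 6, -1], 0.51)]
top gold_vial [([721, 10, -3], 0.57)]
top grey_cup [([674, -88, -6], 0.58)]
top amber_cup [([643, -210, -3], 0.75)]
```

View pics/side0.png

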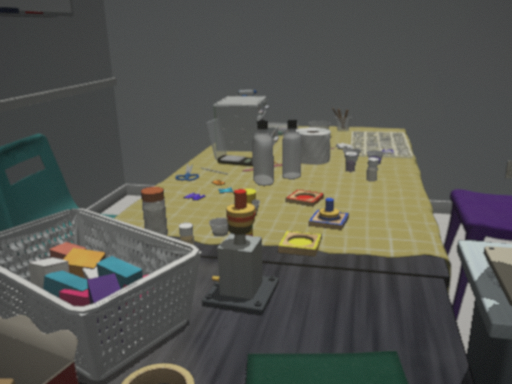

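View pics/top0.png

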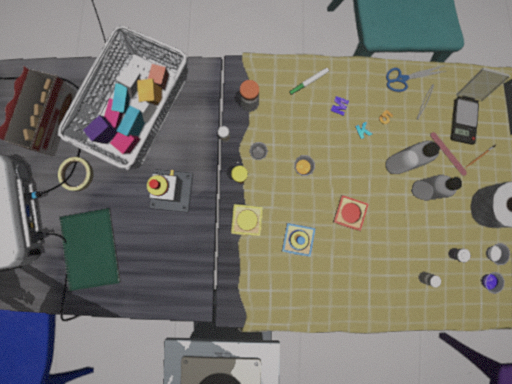

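The side view shows the red weight on the piston at (240,205), the red stand at (305,197), blue at (329,217) and yellow at (300,241). In the top view the weight is at (155,185) and the red stand at (351,212). Next I refine these positions.

```bash
cat > h.py <<'E'
import numpy as np, cv2
from bench import eyes, sense
def rays(cam,uv):
    c=eyes.get_calibration(cam); K=np.array(c["intrinsics"]);R=np.array(c["R"]);t=np.array(c["t"]).ravel()
    n=cv2.undistortPoints(np.array(uv,float).reshape(-1,1,2),K,np.array(c["D"],float)).reshape(-1,2)
    return np.c_[n,np.ones(len(n))],R,t
def pts(cam,mask,d):
    v,u=np.nonzero(mask&(d>0)); r,R,t=rays(cam,np.c_[u,v]); return (r*d[v,u][:,None]-t)@R, np.c_[u,v]
def plane(cam,uv,z):
    r,R,t=rays(cam,uv); o=-t@R; w=r@R; return o+w*((z-o[2])/w[:,2])[:,None]
def project(cam,X):
    c=eyes.get_calibration(cam); R=np.array(c["R"]);t=np.array(c["t"],float)
    return cv2.projectPoints(np.array(X,float).reshape(-1,1,3),cv2.Rodrigues(R)[0],t,np.array(c["intrinsics"]),np.array(c["D"],float))[0].reshape(-1,2)
def red(p):
    h=cv2.cvtColor(p,cv2.COLOR_RGB2HSV); return ((h[...,0]<8)|(h[...,0]>172))&(h[...,1]>130)&(h[...,2]>60)
def near(p,xy,r): return p[np.hypot(*(p[:,:2]-xy).T)<r]
E
python3 - <<'E'
from h import *
for cam in ("top","side"):
    p,d=eyes.snapshot(cam); R=red(p); P,uv=pts(cam,np.ones(d.shape,bool),d)
    Pr,uvr=pts(cam,R,d)
    print(cam,"cam pos",(-np.array(eyes.get_calibration(cam)["t"]).ravel()@np.array(eyes.get_calibration(cam)["R"])).round())
    def rep(n,q): print(n,len(q),q.min(0).round(1),q.max(0).round(1),np.median(q,0).round(1)) if len(q) else print(n,0)
    k=near(Pr,(557,152),40); rep("knob red",k[k[:,2]>150]); rep("knob top",k[k[:,2]>188])
    q=near(P,(557,152),60); rep("cyl top",q[(q[:,2]>90)&(q[:,2]<110)]); rep("base",near(P,(557,152),90)[lambda a:(a[:,2]>7)&(a[:,2]<18)] if 0 else (lambda a:a[(a[:,2]>8)&(a[:,2]<18)])(near(P,(557,152),80)))
    s=near(Pr,(514,-348),70); rep("stand red",s)
    # stand outline via min-area rect of red at z=16
    m=np.hypot(*(Pr[:,:2]-(514,-348)).T)<70; W=plane(cam,uvr[m],16)[:,:2].astype(np.float32)
    print("rect",cv2.minAreaRect(W))
    f=near(Pr,(514,-348),24); rep("inner red",f); print(f.mean(0).round(1))
E
```

```text
top cam pos [468. -73. 997.]
knob red 66 [547.5 129.  156.4] [566.1 159.4 198.2] [557.  149.5 195.2]
knob top 61 [548.4 141.1 188.4] [566.1 159.4 198.2] [557.1 149.8 195.5]
cyl top 278 [530.  120.8  90.2] [593.4 185.5 105.9] [555.4 135.2 101.7]
base 770 [504.1  95.1   8. ] [620.  213.2  17.8] [537.7 128.2  11.8]
stand red 305 [ 467.9 -389.5    0.5] [ 555.9 -305.4   19.6] [ 512.2 -350.     6. ]
rect ((511.6119689941406, -347.2005615234375), (75.88182067871094, 75.40635681152344), 71.1223373413086)
inner red 225 [ 492.5 -370.3    0.5] [ 537.3 -324.4   10.9] [ 514.6 -347.9    5.7]
[ 513.8 -348.1    5.8]
side cam pos [362. 871. 448.]
knob red 121 [542.6 144.  150.7] [564.9 176.8 195.5] [555.  161.1 187.8]
knob top 58 [548.4 144.  188.6] [564.9 163.7 195.5] [555.7 158.3 194.3]
cyl top 723 [527.8 119.8  90.1] [593.  186.9 109.9] [555.1 167.  100.3]
base 1216 [501.7 102.8   8. ] [617.  212.9  18. ] [540.4 183.8  10.8]
stand red 104 [ 463.9 -379.6    2.3] [ 552.1 -304.2   16.2] [ 507.6 -354.9    5.7]
rect ((501.64068603515625, -323.33251953125), (95.3218994140625, 52.444610595703125), 17.04070281982422)
inner red 41 [ 495.3 -371.1    2.3] [ 534.  -342.8    6.4] [ 513.1 -357.1    4.9]
[ 513.9 -357.4    4.9]
```

Run:
```python
from h import *
p=cv2.imread("pics/top0.png"); a=cv2.resize(p[150:225,130:210],None,fx=5,fy=5,interpolation=2); b=cv2.resize(p[190:240,325,None] if 0 else p[185:240,325:380],(375,375),interpolation=2)
cv2.imwrite("pics/crop1.png",np.hstack([a,b]))
```

```text
(no output)
```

View pics/crop1.png

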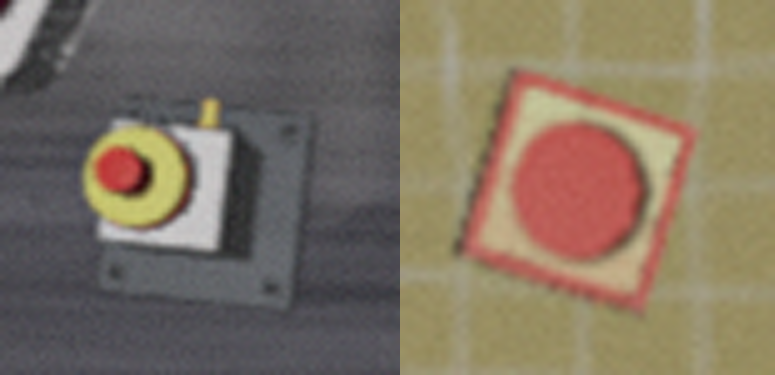

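The crop shows the red knob slightly off the block's centre, and an empty red slot. I'll use these positions: weight ≈ (557,152), cylinder ≈ (561,154), red slot ≈ (513.5,-348). First I turn the wrist to yaw 90.

apply_moves([
  [0, 0, -6, 0, 0, 0.18],
  [0, 0, -6, 0, 0, 0.18],
  [0, 0, -6, 0, 0, 0.18],
  [0, 0, -6, 0, 0, 0.18],
  [0, 0, -6, 0, 0, 0.18],
], fingers=60, grip_force=30)

```text
time: 1.72
tool_pos: [211.2, 561.6, 261.5]
tcp_rot: [180.0, 0.0, 107.5]
ft_force: [0.2, -0.5, -0.2]
finger_gap: 59.8
grip_force: 0.0
```

apply_moves([
  [0, 0, 0, 0, 0, 0.18],
  [0, 0, 0, 0, 0, 0.131],
  [-40, 35, 0, 0, 0, 0],
  [-40, 35, 0, 0, 0, 0],
  [-40, 35, 0, 0, 0, 0],
])

```text
time: 2.35
tool_pos: [317.0, 440.4, 261.3]
tcp_rot: [180.0, -0.0, 90.0]
ft_force: [0.7, -0.6, 0.2]
finger_gap: 60.1
grip_force: 0.0
```

apply_moves([
  [-40, 35, 0, 0, 0, 0],
  [-40, 35, 0, 0, 0, 0],
  [-40, 35, 0, 0, 0, 0],
  [-40, 35, 0, 0, 0, 0],
  [-40, 35, 0, 0, 0, 0],
])

```text
time: 2.98
tool_pos: [492.2, 240.2, 261.5]
tcp_rot: [180.0, -0.0, 90.0]
ft_force: [-0.4, 0.8, 0.3]
finger_gap: 60.1
grip_force: 0.0
```

apply_moves([
  [-30, 22, 0, 0, 0, 0],
  [-30, 22, 0, 0, 0, 0],
  [-28, 21, 0, 0, 0, 0],
  [0, 0, 20, 0, 0, 0],
  [0, 0, 0, 0, 0, 0],
])

```text
time: 3.6
tool_pos: [554.7, 153.6, 238.6]
tcp_rot: [-179.7, 0.0, 90.0]
ft_force: [-0.8, 1.0, 0.0]
finger_gap: 60.0
grip_force: 0.0
```

Run:
```python
from h import *
print(sense()["tool_pos"])
o=[]
for cam in ("top","side"):
    p,d=eyes.snapshot(cam); c=project(cam,[557,152,196])[0].astype(int); x,y=c; o.append(cv2.resize(p[max(y-40,0):y+40,max(x-40,0):x+40,::-1],(390,390),interpolation=2))
cv2.imwrite("pics/c2.png",np.hstack(o))
```

```text
[554.68904664 153.57722551 238.63431538]
```

View pics/c2.png

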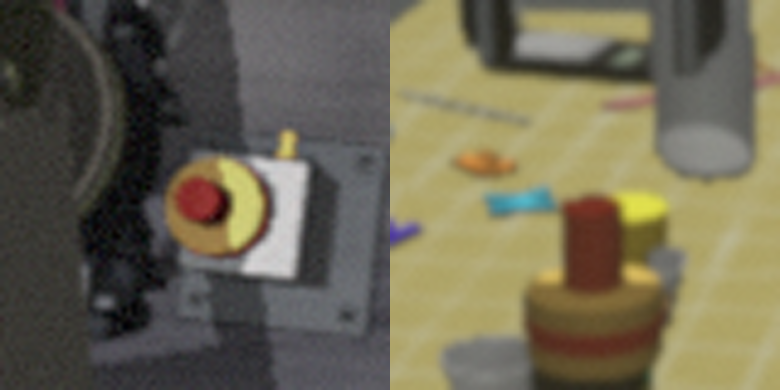

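The side crop shows the two fingers at about (490,40) and (690,40), straddling the knob at (592,240) and centred over it. I descend and grip.

apply_moves([
  [0, 0, 10, 0, 0, 0],
  [0, 0, 20, 0, 0, 0],
  [0, 0, 20, 0, 0, 0],
  [0, 0, 15, 0, 0, 0],
  [0, 0, 0, 0, 0, 0],
])

```text
time: 4.32
tool_pos: [554.9, 153.3, 173.8]
tcp_rot: [-179.8, 0.0, 90.0]
ft_force: [-0.4, -0.6, 0.0]
finger_gap: 59.9
grip_force: 0.0
```

apply_moves([
  [-1.5, 2, 4, 0, 0, 0],
  [0, 0, 0, 0, 0, 0],
  [0, 0, 0, 0, 0, 0],
  [0, 0, 0, 0, 0, 0],
  [0, 0, 0, 0, 0, 0],
], fingers=18, grip_force=30)

```text
time: 4.95
tool_pos: [558.6, 152.1, 172.9]
tcp_rot: [179.9, -0.0, 90.0]
ft_force: [-0.3, -0.4, 1.8]
finger_gap: 20.8
grip_force: 29.9
```

apply_moves([
  [0, 0, 0, 0, 0, 0],
  [0, 0, 0, 0, 0, 0],
  [0, 0, -2, 0, 0, 0],
  [0, 0, -4, 0, 0, 0],
  [0, 0, -6, 0, 0, 0],
])

```text
time: 5.58
tool_pos: [557.6, 152.0, 183.7]
tcp_rot: [-179.9, 0.0, 90.0]
ft_force: [-0.2, 0.9, -3.4]
finger_gap: 20.8
grip_force: 29.5
```

apply_moves([
  [0, 0, -12, 0, 0, 0],
  [0, 0, -16, 0, 0, 0],
  [0, 0, -16, 0, 0, 0],
  [0, 0, -16, 0, 0, 0],
  [0, 0, -10, 0, 0, 0],
], grip_force=40)

```text
time: 6.2
tool_pos: [558.7, 152.2, 256.2]
tcp_rot: [179.9, -0.0, 90.0]
ft_force: [-0.3, 0.6, -4.0]
finger_gap: 20.5
grip_force: 40.6
```

apply_moves([
  [-10, -1, 0, 0, 0, 0],
  [-25, -2, 0, 0, 0, 0],
  [-40, -4, 0, 0, 0, 0],
  [-45, -4, 0, 0, 0, 0],
  [-45, -4, 0, 0, 0, 0],
])

```text
time: 6.82
tool_pos: [542.3, -14.7, 253.3]
tcp_rot: [-179.9, 0.0, 90.0]
ft_force: [0.3, -0.4, -3.4]
finger_gap: 20.7
grip_force: 40.6
```

apply_moves([
  [-45, -4, 0, 0, 0, 0],
  [-45, -4, 0, 0, 0, 0],
  [-45, -4, 0, 0, 0, 0],
  [-45, -4, 0, 0, 0, 0],
  [-45, -4, 0, 0, 0, 0],
])

```text
time: 7.45
tool_pos: [522.1, -239.7, 253.4]
tcp_rot: [-179.9, -0.0, 90.0]
ft_force: [1.0, -0.5, -3.1]
finger_gap: 20.4
grip_force: 40.6
```

apply_moves([
  [-40, -4, 0, 0, 0, 0],
  [-30, -3, 0, 0, 0, 0],
  [-20, -2, 0, 0, 0, 0],
  [-10, 0, 0, 0, 0, 0],
  [0, 0, 0, 0, 0, 0],
])

```text
time: 8.07
tool_pos: [514.2, -337.8, 254.0]
tcp_rot: [-180.0, -0.0, 90.0]
ft_force: [1.0, -0.1, -3.2]
finger_gap: 20.5
grip_force: 40.6
```

apply_moves([
  [-10, 0, 10, 0, 0, 0],
  [0, 0, 40, 0, 0, 0],
  [0, 0, 50, 0, 0, 0],
  [0, 0, 45, 0, 0, 0],
  [0, 0, 20, 0, 0, 0],
])

```text
time: 8.7
tool_pos: [512.5, -345.9, 85.2]
tcp_rot: [-179.7, -0.2, 90.1]
ft_force: [-0.1, 0.1, -4.0]
finger_gap: 20.6
grip_force: 40.6
```

Run:
```python
from h import *
print(sense()["tool_pos"])
o=[]
for cam in ("top","side"):
    p,d=eyes.snapshot(cam); s=40 if cam=="top" else 25; x,y=project(cam,[513,-348,30])[0].astype(int); o.append(cv2.resize(p[y-s:y+s,x-s:x+s,::-1],(390,390),interpolation=2))
    P,_=pts(cam,np.ones(d.shape,bool),d); P=near(P,(513,-348),45); q=P[(P[:,2]>45)&(P[:,2]<95)]; print(cam,len(q),q.min(0).round(),q.max(0).round())
    if cam=="side":
        P,_=pts(cam,np.ones(d.shape,bool),d); q=near(P,(560,153),60); q=q[q[:,2]>115]; print("head",len(q),q.min(0).round(1),q.max(0).round(1),q.mean(0))
cv2.imwrite("pics/c3.png",np.hstack(o))
```

```text
[ 512.46074247 -345.88910164   85.1880414 ]
top 134 [ 489. -341.   53.] [ 533. -321.   94.]
side 293 [ 487. -363.   48.] [ 533. -317.   95.]
head 368 [539.8 132.2 115.4] [578.4 174.4 140.1] [557.74627805 161.65323691 133.46883077]
```

View pics/c3.png

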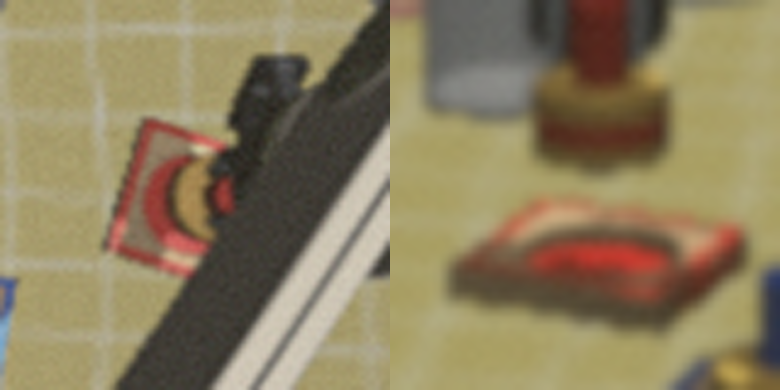

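The weight hangs level over the red slot: weight at (600,120) and slot at (600,255) in the side crop. I lower it.

apply_moves([
  [-1.5, 1, 8, 0, 0, 0],
  [0, 0, 12, 0, 0, 0],
  [0, 0, 12, 0, 0, 0],
  [0, 0, 6, 0, 0, 0],
  [0, 0, 0, 0, 0, 0],
])

```text
time: 9.43
tool_pos: [514.7, -349.0, 50.4]
tcp_rot: [-179.9, -0.1, 90.0]
ft_force: [0.5, 0.2, -3.6]
finger_gap: 20.6
grip_force: 40.6
```

apply_moves([
  [0, 0, 1.5, 0, 0, 0],
  [0, 0, 1, 0, 0, 0],
  [0, 0, 1, 0, 0, 0],
  [0, 0, 0, 0, 0, 0],
  [0, 0, 0, 0, 0, 0],
])

```text
time: 10.05
tool_pos: [515.3, -349.5, 47.9]
tcp_rot: [180.0, 0.0, 90.0]
ft_force: [1.3, 0.3, -3.5]
finger_gap: 20.8
grip_force: 40.6
```

apply_moves([
  [1.5, -1.5, 2, 0, 0, 0],
  [0, 0, 2, 0, 0, 0],
  [0, 0, 1, 0, 0, 0],
  [0, 0, 1, 0, 0, 0],
  [0, 0, 0, 0, 0, 0],
])

```text
time: 10.68
tool_pos: [513.7, -347.9, 41.7]
tcp_rot: [-180.0, -0.0, 90.0]
ft_force: [0.5, -1.1, -3.9]
finger_gap: 20.6
grip_force: 40.6
```

apply_moves([
  [0, 0, 1, 0, 0, 0],
  [0, 0, 0.5, 0, 0, 0],
  [0, 0, 0.5, 0, 0, 0],
  [0, 0, 0, 0, 0, 0],
  [0, 0, 0, 0, 0, 0],
])

```text
time: 11.3
tool_pos: [513.7, -347.9, 39.8]
tcp_rot: [180.0, 0.0, 90.0]
ft_force: [0.1, -0.1, -3.1]
finger_gap: 20.3
grip_force: 40.6
```

apply_moves([
  [0, 0, 0.5, 0, 0, 0],
  [0, 0, 0.5, 0, 0, 0],
  [0, 0, 0.5, 0, 0, 0],
  [0, 0, 0.5, 0, 0, 0],
  [0, 0, 0, 0, 0, 0],
])

```text
time: 11.92
tool_pos: [513.9, -348.0, 39.0]
tcp_rot: [180.0, 0.0, 90.0]
ft_force: [-5.1, 3.0, 9.2]
finger_gap: 20.9
grip_force: 41.9
```

Contact came at TCP z 39, which is the expected height for the slot floor. I release and rise.

apply_moves([
  [0, 0, -0.5, 0, 0, 0],
  [0, 0, 0, 0, 0, 0],
  [0, 0, 0, 0, 0, 0],
  [0, 0, 0, 0, 0, 0],
  [0, 0, 0, 0, 0, 0],
], fingers=50)

```text
time: 12.55
tool_pos: [513.7, -347.9, 38.2]
tcp_rot: [-180.0, -0.0, 90.0]
ft_force: [0.3, 0.0, 0.2]
finger_gap: 50.0
grip_force: 0.0
```

apply_moves([
  [0, 0, -10, 0, 0, 0],
  [0, 0, -30, 0, 0, 0],
  [0, 0, -50, 0, 0, 0],
  [0, 0, -60, 0, 0, 0],
  [0, 0, -40, 0, 0, 0],
])

```text
time: 13.18
tool_pos: [514.5, -348.5, 232.9]
tcp_rot: [179.8, 0.2, 90.0]
ft_force: [0.3, 0.5, 0.3]
finger_gap: 50.0
grip_force: 0.0
```

apply_moves([
  [20, 2, 0, 0, 0, 0],
  [40, 4, 0, 0, 0, 0],
  [45, 4, 0, 0, 0, 0],
  [45, 4, 0, 0, 0, 0],
  [45, 4, 0, 0, 0, 0],
])

```text
time: 13.8
tool_pos: [531.1, -150.8, 227.6]
tcp_rot: [-179.9, -0.0, 90.0]
ft_force: [1.3, 1.1, -0.0]
finger_gap: 50.0
grip_force: 0.0
```

Run:
```python
from h import *
print(sense()["tool_pos"])
o=[]
for cam in ("top","side"):
    p,d=eyes.snapshot(cam); P,_=pts(cam,np.ones(d.shape,bool),d)
    s=25; x,y=project(cam,[513,-348,30])[0].astype(int); o.append(cv2.resize(p[y-s:y+s,x-s:x+s,::-1],(260,260),interpolation=2))
    Pr,_=pts(cam,red(p),d); q=near(Pr,(513,-348),25); q=q[q[:,2]>50]; print(cam,"knob",len(q),q.min(0).round(1),q.max(0).round(1))
    P=near(P,(560,153),35)
    for a,b in ((132,150),(96,108)):
        q=P[(P[:,2]>a)&(P[:,2]<b)]; print(cam,a,len(q),q.min(0).round(1),q.max(0).round(1),np.median(q,0).round(1), cv2.minAreaRect(q[:,:2].astype(np.float32)))
    if cam=="top":
        x,y=project(cam,[560,153,140])[0].astype(int); o.append(cv2.resize(p[y-s:y+s,x-s:x+s,::-1],(260,260),interpolation=2))
cv2.imwrite("pics/c4.png",np.hstack(o))
```

```text
[ 531.14109844 -150.84192432  227.6130289 ]Traceback (most recent call last):
  File "<stdin>", line 7, in <module>
    return umr_minimum(a, axis, None, out, keepdims, initial, where)
ValueError: zero-size array to reduction operation minimum which has no identity
```

Run:
```python
from h import *
o=[]
for cam in ("top","side"):
    p,d=eyes.snapshot(cam); P,_=pts(cam,np.ones(d.shape,bool),d)
    def rep(n,q): print(cam,n,len(q),*( [q.min(0).round(1),q.max(0).round(1),np.median(q,0).round(1)] if len(q) else []))
    s=25; x,y=project(cam,[513,-348,30])[0].astype(int); o.append(cv2.resize(p[y-s:y+s,x-s:x+s,::-1],(260,260),interpolation=2))
    Pr,_=pts(cam,red(p),d); q=near(Pr,(513,-348),25); rep("knob",q[q[:,2]>45])
    P=near(P,(560,153),35)
    for a,b in ((132,150),(96,108)): rep(a,P[(P[:,2]>a)&(P[:,2]<b)])
    if cam=="top":
        x,y=project(cam,[560,153,140])[0].astype(int); o.append(cv2.resize(p[y-s:y+s,x-s:x+s,::-1],(260,260),interpolation=2))
cv2.imwrite("pics/c4.png",np.hstack(o))
```

```text
top knob 0
top 132 219 [541.6 133.5 132.9] [580.8 173.2 142.7] [561.1 152.9 139.5]
top 96 305 [530.1 121.8  97. ] [591.  185.7 105.5] [552.  140.9 101.8]
side knob 32 [ 505.  -354.2   45.5] [ 518.6 -332.4   60.7] [ 511.7 -339.3   56. ]
side 132 234 [540.2 134.1 132.1] [578.3 176.3 140. ] [558.9 160.5 138.3]
side 96 482 [528.9 124.5  96. ] [591.  185.6 107.9] [555.5 162.1 100.6]
```

View pics/c4.png

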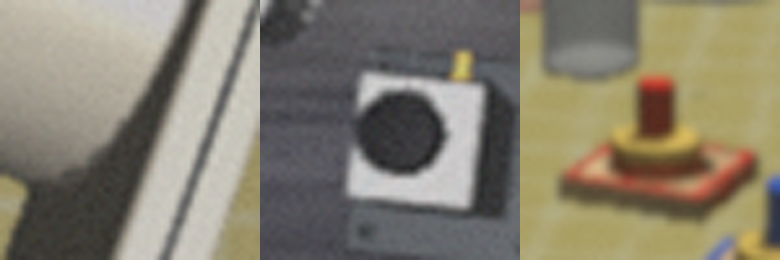

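The side crop shows the red weight seated in its slot, knob at (655,100). The top crop shows the bare black piston head, which I place at (560.5,153.3).

apply_moves([
  [45, 4, 0, 0, 0, 0],
  [45, 4, 0, 0, 0, 0],
  [45, 4, 0, 0, 0, 0],
  [45, 4, 0, 0, 0, 0],
  [45, 4, 0, 0, 0, 0],
], fingers=62)

```text
time: 14.58
tool_pos: [551.6, 72.6, 227.9]
tcp_rot: [-180.0, 0.0, 89.9]
ft_force: [-0.5, 0.1, -0.3]
finger_gap: 61.8
grip_force: 0.0
```

apply_moves([
  [35, 4, 0, 0, 0, 0],
  [22, 3, 0, 0, 0, 0],
  [14, 2, 0, 0, 0, 0],
  [0, 0, 0, 0, 0, 0],
  [0, 0, 0, 0, 0, 0],
])

```text
time: 15.2
tool_pos: [560.8, 142.1, 228.1]
tcp_rot: [-180.0, 0.0, 90.0]
ft_force: [-0.1, 0.0, -0.1]
finger_gap: 61.7
grip_force: 0.0
```

apply_moves([
  [11, 0, 0, 0, 0, 0],
  [0, 0, 20, 0, 0, 0],
  [0, 0, 30, 0, 0, 0],
  [0, 0, 20, 0, 0, 0],
  [0, 0, 0, 0, 0, 0],
])

```text
time: 15.82
tool_pos: [558.9, 153.7, 155.3]
tcp_rot: [-179.7, 0.1, 90.0]
ft_force: [-0.1, -0.4, 0.6]
finger_gap: 62.2
grip_force: 0.0
```

apply_moves([
  [0, 0, 15, 0, 0, 0],
  [0, 0, 15, 0, 0, 0],
  [0, 0, 10, 0, 0, 0],
  [0, 0, 5, 0, 0, 0],
  [0, 0, 0, 0, 0, 0],
])

```text
time: 16.45
tool_pos: [560.5, 154.1, 112.9]
tcp_rot: [-180.0, 0.0, 90.0]
ft_force: [0.2, -0.0, -0.3]
finger_gap: 62.2
grip_force: 0.0
```

apply_moves([
  [-0.6, 0, 0, 0, 0, 0],
  [0, 0, 0, 0, 0, 0],
  [0, 0, 0, 0, 0, 0],
  [0, 0, 0, 0, 0, 0],
  [0, 0, 0, 0, 0, 0],
], fingers=44, grip_force=20)

```text
time: 17.08
tool_pos: [560.7, 153.5, 113.3]
tcp_rot: [180.0, 0.0, 90.0]
ft_force: [-0.2, -0.7, 0.8]
finger_gap: 43.9
grip_force: 0.0
```

apply_moves([
  [0, 0, 0, 0, 0, 0],
  [0, 0, 0, 0, 0, 0],
  [0, 0, 0, 0, 0, 0],
  [0, 0, 0, 0, 0, 0],
  [0, 0, 0, 0, 0, 0],
], fingers=36)

```text
time: 17.7
tool_pos: [560.8, 153.5, 113.4]
tcp_rot: [180.0, -0.0, 90.0]
ft_force: [0.3, -0.1, 2.5]
finger_gap: 39.2
grip_force: 20.4
```

Gripped with almost no side force. I draw upward.

apply_moves([
  [0, 0, 0, 0, 0, 0],
  [0, 0, -1, 0, 0, 0],
  [0, 0, -2, 0, 0, 0],
  [0, 0, -2, 0, 0, 0],
  [0, 0, 0, 0, 0, 0],
], grip_force=35)

```text
time: 18.32
tool_pos: [560.6, 153.5, 118.3]
tcp_rot: [-180.0, 0.0, 90.0]
ft_force: [0.6, -0.5, -2.3]
finger_gap: 39.1
grip_force: 35.6
```

Fz is -2.3 N, which is just the piston's weight. I continue, 46 mm to go.

apply_moves([
  [0, 0, -3, 0, 0, 0],
  [0, 0, -5, 0, 0, 0],
  [0, 0, -5, 0, 0, 0],
  [0, 0, -5, 0, 0, 0],
  [0, 0, -3, 0, 0, 0],
])

```text
time: 18.95
tool_pos: [561.0, 153.6, 139.9]
tcp_rot: [180.0, -0.0, 90.0]
ft_force: [-0.2, -0.2, -2.2]
finger_gap: 38.8
grip_force: 35.7
```

apply_moves([
  [0, 0, -5, 0, 0, 0],
  [0, 0, -5, 0, 0, 0],
  [0, 0, -5, 0, 0, 0],
  [0, 0, -4, 0, 0, 0],
  [0, 0, -2, 0, 0, 0],
])

```text
time: 19.58
tool_pos: [560.9, 153.5, 160.7]
tcp_rot: [180.0, -0.0, 90.0]
ft_force: [0.8, 0.6, -2.0]
finger_gap: 39.0
grip_force: 35.7
```

apply_moves([
  [0, 0, -2, 0, 0, 0],
  [0, 0, -1, 0, 0, 0],
  [0, 0, 0, 0, 0, 0],
  [0, 0, 0, 0, 0, 0],
  [0, 0, 0, 0, 0, 0],
])

```text
time: 20.2
tool_pos: [560.6, 153.5, 163.1]
tcp_rot: [-180.0, 0.0, 90.0]
ft_force: [0.4, 0.4, -2.2]
finger_gap: 38.7
grip_force: 35.7
```

Run:
```python
from h import *
p,d=eyes.snapshot("side"); o=[]
for X,s in (([560,153,120],50),([513,-348,20],45)):
    x,y=project("side",X)[0].astype(int); o.append(cv2.resize(p[y-s:y+s,x-s:x+s,::-1],(390,390),interpolation=2))
print(sense()["tool_pos"],sense()["ft_force"])
cv2.imwrite("pics/c5.png",np.hstack(o))
```

```text
[560.67349851 153.46888542 163.19527868] [ 0.18436743 -0.01314613 -3.76709461]
```

View pics/c5.png

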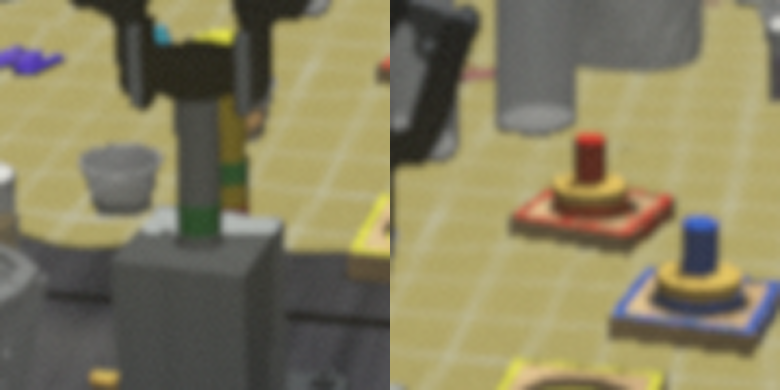

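The green band at (200,220) is fully out, with a sliver of plain rod below it and no red showing. The red and blue weights are in their slots. The draw is 50 mm, so I hand in.

```bash
python3 -c "
from bench import job; print(job.hand_in())"
```

```text
the job is handed in; nothing more can be done
None
```

The job is handed in, but it returned no verdict: the red weight lies in its red slot, and the piston is drawn 50 mm and held still with the whole green band showing and no red.

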